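Demagnetise the screwdriver over the table demagnetiser

TASK

The screwdriver has become magnetic. Switch the demagnetiser on by throwing its toggle over to the far end, then pick the screwdriver up, carry it over the things in between without knocking or shifting anything else on the counter, and bring its bare steel shank over the two pole bars: level, lying along the gap between the bars, the shank's middle over the middle of the bars and about a centimetre above them. The screwdriver must never touch the demagnetiser; finish still holding it there, motionless, with the switch on.

Things in the scene. Friction and masses are not known exactly. Their poses are not given: they have to be found in the camera images.
- screwdriver: Loose screwdriver lying between the black stand and the grinder, 163 mm long, about 70 g. Origin midway along it on its underside, z up, y along the tool: round handle 27 mm thick, y = -4 to +82 mm; bare steel shank 5.6 mm thick down to the tip at y = -81 mm. Its axis is 13.5 mm above the underside; it balances near y = +36 mm. Handle roughly towards the robot at the start.
- handle_mid (a point): Point on the screwdriver's axis in the middle of its handle (tool frame 0, +37, +13.5 mm), a good place to grip from above across the handle; same axes as the screwdriver.
- shank_mid (a point): Point on the screwdriver's axis in the middle of the bare shank (tool frame 0, -40, +13.5 mm), 77 mm from handle_mid; same axes as the screwdriver.
- demag: Table demagnetiser fixed right of the black stand, turned up to 0.22 rad. Origin on the counter under its poles. Housing 110 (x) x 100 (y) x 45 mm high round the origin; on it two steel pole bars 22 (x) x 70 (y) mm, tops at 60 mm, centred at x = -16 and +16 mm; the 10 mm gap between them runs along y. Switch housing, 30 mm high, 100 wide, from x = -55 to -125 mm, towards the robot.
- pole_centre (a point): Centre of the two pole bars at the height of their top faces, 60 mm above the counter; x runs across the gap, y along the gap, z up (axes of the demagnetiser).
- toggle (a joint): Over-centre toggle: 0 = off, leaning to the demagnetiser's -x side (towards the robot); 0.9 rad = on, leaning to +x (towards the poles). Turns about the demagnetiser's y axis through (-88, -15, +30) mm in its frame. It falls from its middle (0.45) to the nearer end and stays there; about 1 N at the tip moves it, so a shut gripper can push it.
- toggle_tip (a point): Centre of the rounded end (13 mm thick) of the black toggle handle, 55 mm from its pivot; about 80 mm above the counter at either end of its travel, 24 mm to the -x side of the pivot when off and 24 mm to the +x side when on.
- pen_pot: Loose round pot full of pens, 80 mm across, 147 mm high, standing between the screwdriver and the demagnetiser; origin at the centre of its underside. Leave it in place.
- oiler: Loose upright oil bottle with a thin spout, 45 mm across, 132 mm high, between the screwdriver and the demagnetiser; origin at the centre of its underside. Leave it in place.
- grease_tin: Loose round tin, 70 mm across, 24 mm high, on the counter beyond the demagnetiser; origin at the centre of its underside. Leave it in place.
- black_stand: Fixed black stand, an open-topped box in front of the robot: from x = 0.275 to 0.47 m, y = -0.21 to +0.11 m, 302 mm high. It does not move; go over or round it. Origin at its underside.

How it is judged:
On the way, in this order (a step that is already met when the one before it is completed fails the run):
1. the demagnetiser's toggle is thrown over to on while the screwdriver is away from it (value of joint toggle above 0.75 rad and horizontal distance between shank_mid and pole_centre above 0.12 m), for 0.2 s.
2. the screwdriver is lifted well clear of the counter (height (world z) of shank_mid above 0.05 m), for 0.2 s.
3. the shank hovers along the gap, just above the middle of the pole bars (x of shank_mid in the frame of pole_centre between -0.01 and 0.01 m and y of shank_mid in the frame of pole_centre between -0.018 and 0.018 m and z of shank_mid in the frame of pole_centre between 0.005 and 0.022 m and angle between the y axis of screwdriver and the y axis of pole_centre, either way round below 0.17 rad and contact force between screwdriver and the fingers above 1 N and contact force between screwdriver and demag below 0.1 N and linear speed of screwdriver below 0.03 m/s), for 0.2 s.
At the end, for the whole second after the job is handed in: Toggle on (over 0.75 rad). Held by the fingers, still: shank middle within 10 mm across and 18 mm along the gap of the pole centre, shank axis 5 to 22 mm above the pole faces, tool axis within 0.17 rad of the gap's line, screwdriver not touching the demagnetiser (all of step 3 and value of joint toggle above 0.75 rad); the arm keeps its last pose, push and grip.
It fails at once if the screwdriver touches the demagnetiser or its toggle (contact force between screwdriver and demag above 0.5 N).
It fails at once if a bystander is shifted by more than 20 mm or tipped (distance of any of pen_pot, oiler, grease_tin from where it was at the start of the episode above 0.02 m or angle between any of pen_pot, oiler's own z axis and vertical above 0.3 rad).
It also fails if it takes over 59 s, if anything falls off the work surface, if the arm or the gripper's body presses on something with over 40 N, if the wrist force passes 120 N, or if a joint passes its speed limit or range.

ROBOT

A 6-joint arm with a two-finger parallel gripper is mounted at the origin on a cart in front of the work surface, level with it; the furniture and walls round the work are solid. World frame = base frame: x ahead of the robot, y to its left, z up, the work surface at z = 0. Lengths are in m, angles in rad, forces in N, time in s.
With the tool pointing down it reaches from about 0.35 to 0.775 m from the base axis. Payload 5.5 kg.
Tool frame: the origin (TCP) lies between the finger pads, 19 mm behind the fingertips; this is the grasp point; z points along the fingers, y is the line along which they close (so a half turn about z gives the same grasp; the last joint's range is limited). The gripper opens to 85 mm and grips with 20 to 120 N. Pads are 22 mm wide; open, the fingers measure 114 mm over their backs; the gripper's body (76 mm by 85 mm) begins 54 mm behind the grasp point. The pads swing forward as they close: fully open they stand 13 mm farther back than shut.
Start: joints at [-1.385, 0.313, 0.046, 1.304, 0, 1.431], TCP at [0.184, -0.545, 0.25] pointing down, gripper open.
Joint ranges: [-2.76, 2.76], [-0.86, 1.69], [-1.03, 1.26], [-2.2, 2.34], [-1.47, 1.5], [-3.14, 3.14]. Speed limits (rad/s): [2.57, 2.57, 3.14, 3.14, 3.14, 3.14].

INTERFACE

Orientations are given as a unit quaternion [w, x, y, z].
In Python, from workcell import env gives the robot as it stands. The module is installed in compiled form; this text tells all that it offers.
- The arm moves only by the tool carry_out, never from a script. Its argument "series" is a list of rows, each an object with "delta_rot": the turn, a rotation vector about the world's x, y, z normalised to -1 to 1, where 1 is 0.1 rad, a list of three; "travel": the shift along the world's x, y, z normalised to -1 to 1, where 1 is 0.025 m, a list of three; "fingers": the closure, from -1 (fully open) to 1 (shut). In form: [{"delta_rot": [ax, ay, az], "travel": [tx, ty, tz], "fingers": fingers}, ...]. A call has 1 to 5 rows; each row shifts and turns the commanded pose from where the row before left it; what a row does not reach is not made up. A row lasts 1/8 s, in which the tool goes at most 62.5 mm and 10.7 degrees, less where a joint would pass 70% of its speed; a pose out of reach is approached as far as the arm can. A call with a number of a shift or a turn outside -1 to 1 is refused whole. A call with a gripper value outside its range is refused whole. The fingers move at their own pace and stop on an object; "squeeze" is the grip in N (left out, the last holds). Time passes only in rows, so rows that do not move let the fingers close. It gives the time, the measured TCP pose, the force, the opening and the grip force at its end, in the units of the state.
- env.get_state(): the state, without advancing time (a new reading comes with each control period).
- env.read_camera(name): name is "side" or "top"; returns a dict with "color" (384x512x3 uint8, red, green, blue), "fx", "fy", "cx", "cy" (pixels), "world_from_camera" (4x4, takes a point from camera to world coordinates). Camera axes: x right, y up, looking along -z (the intrinsics and any distortion apply to the point x, -y, -z); pixel columns grow to the right and rows downward; lengths in m; the calibration is good to about 2 mm. A picture is of the moment at which its call begins. There is no depth.
- env.hand_in(): hands the job in; it is judged then, once.
The state is a dict: "clock": time; "joint_pos": joint angles; "qvel": joint speeds; "tau": joint torques, N m; "tcp_pos": TCP position; "orientation": TCP orientation; "wrist_force": force on the tool from outside, world axes, zero at the start; "ft_torque": the same for the moment, N m; "finger_gap": finger opening in m; "grip_force": force on a finger pad.
Only numpy, scipy, OpenCV 4.12 (cv2) and the standard library are available. Lean on these libraries where they do the work, as an engineer would, in place of code of your own. Each camera call takes 0.05 s, during which the arm holds its last target. There are 200 camera calls.

## Working session

There is one attempt and no reset: what is moved stays moved. The work goes in short steps, Python scripts to look and compute and a tool call to move; the robot and the scene stay as the last step left them, time stands still between calls to the robot, and variables do not carry over. Pictures are saved under pics/ and viewed, at most 10 in all, crops included, and the job is handed in when it is done.

Besides the shell and the picture viewer there is one more tool, called after "Emit:" as name([rows], argument=value, ...), one row to a line, values as JSON. carry_out: Moves the arm, as the interface text tells. Its arguments: {"type":"object","properties":{"series":{"type":"array","items":{"type":"object","properties":{"delta_rot":{"type":"array","items":{"type":"number"}},"travel":{"type":"array","items":{"type":"number"}},"fingers":{"type":"number"}}}},"squeeze":{"type":"number"}},"required":["series"]}

```bash
mkdir -p pics; python3 - <<'E'
from workcell import env
import cv2,numpy as np
np.set_printoptions(precision=4,suppress=True)
for n in("side","top"):
    c=env.read_camera(n); cv2.imwrite(f"pics/{n}0.png",c["color"][:,:,::-1])
    print(n,{k:v for k,v in c.items() if k!="color"})
print(env.get_state())
E
```

```text
side {'fx': 467.928033747302, 'fy': 467.928033747302, 'cx': 249.1703894685573, 'cy': 184.18281840536042, 'world_from_camera': array([[ 0.9185, -0.2402,  0.3142,  0.8815],
       [ 0.3955,  0.569 , -0.721 , -0.9083],
       [-0.0056,  0.7865,  0.6176,  0.7752],
       [ 0.    ,  0.    ,  0.    ,  1.    ]])}
top {'fx': 368.45353480639113, 'fy': 368.45353480639113, 'cx': 251.87102302725907, 'cy': 195.24536565637302, 'world_from_camera': array([[ 0.0118,  0.9987, -0.0504,  0.4699],
       [-0.9997,  0.0107, -0.0216, -0.1352],
       [-0.0211,  0.0507,  0.9985,  0.9098],
       [ 0.    ,  0.    ,  0.    ,  1.    ]])}
{'clock': 0.1, 'joint_pos': array([-1.3846,  0.3139,  0.0451,  1.3036, -0.    ,  1.4312]), 'qvel': array([ 0.0009, -0.0021,  0.0037,  0.0007, -0.0014,  0.0001]), 'tau': array([  0.0021, -48.1722,  29.9247,   0.0126,  -0.0003,  -0.    ]), 'tcp_pos': array([ 0.1839, -0.5443,  0.2492]), 'orientation': array([-0.0008,  0.9868,  0.1622, -0.    ]), 'wrist_force': array([-0.0382, -0.6471,  0.387 ]), 'ft_torque': array([-0.0088, -0.008 , -0.0336]), 'grip_force': 0.0, 'finger_gap': 0.08551809276496264}
```

View pics/side0.png

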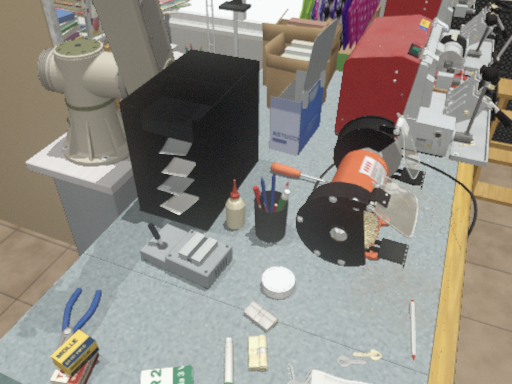

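View pics/top0.png

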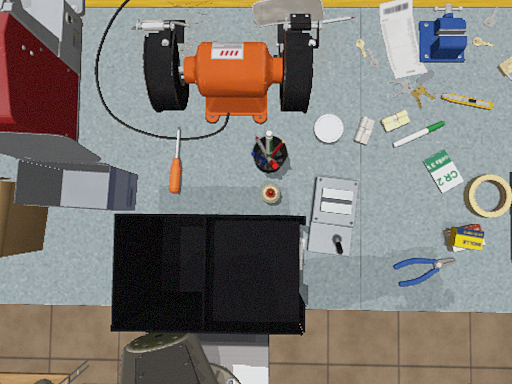

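The side view shows the demagnetiser near (187,255), with its toggle at (155,235). The oiler is at (235,207), the pot at (270,215), and the screwdriver handle at (285,170). In the top view the screwdriver runs from (175,190) to (179,130). The poles are at (337,201), the toggle tip at (339,245), the pot at (269,155) and the oiler at (270,194).

```bash
cat > h.py <<'E'
from workcell import env
import cv2,numpy as np
np.set_printoptions(precision=4,suppress=True)
def ray(c,p):
    T=c["world_from_camera"]; d=np.array([(p[0]-c["cx"])/c["fx"],-(p[1]-c["cy"])/c["fy"],-1])
    return T[:3,3],T[:3,:3]@d
def onz(c,p,z):
    o,d=ray(c,p); return o+d*(z-o[2])/d[2]
def tri(c1,p1,c2,p2):
    A=[];b=[]
    for c,p in((c1,p1),(c2,p2)):
        o,d=ray(c,p); d=d/np.linalg.norm(d); P=np.eye(3)-np.outer(d,d); A.append(P); b.append(P@o)
    return np.linalg.lstsq(np.vstack(A),np.hstack(b),rcond=None)[0]
def proj(c,w):
    T=c["world_from_camera"]; q=T[:3,:3].T@(np.asarray(w)-T[:3,3]); return np.array([c["cx"]-c["fx"]*q[0]/q[2],c["cy"]+c["fy"]*q[1]/q[2]])
def blobs(m,off,amin=20):
    for k in cv2.findContours(m.astype(np.uint8),cv2.RETR_EXTERNAL,cv2.CHAIN_APPROX_NONE)[0]:
        if cv2.contourArea(k)>=amin: yield k.reshape(-1,2)+np.array(off)
E
python3 - <<'E'
from h import *
t=env.read_camera("top")
im=t["color"]; hsv=cv2.cvtColor(im,cv2.COLOR_RGB2HSV)
# handle
s=(slice(145,200),slice(160,195)); h=hsv[s]
m=(h[...,0]<18)&(h[...,1]>140)&(h[...,2]>90)
for k in blobs(m,(160,145)):
    r=cv2.minAreaRect(k.astype(np.float32)); print("handle",r)
    bx=cv2.boxPoints(r); print([onz(t,p,.0135)[:2] for p in bx],onz(t,r[0],.0135))
# white bars
s=(slice(170,260),slice(300,365)); h=hsv[s]
m=(h[...,2]>205)&(h[...,1]<30)
for k in blobs(m,(300,170),40):
    r=cv2.minAreaRect(k.astype(np.float32)); print("bar",r,onz(t,r[0],.06),[onz(t,p,.06)[:2] for p in cv2.boxPoints(r)])
m=(h[...,2]<60)
for k in blobs(m,(300,170),15):
    print("dark",k.min(0),k.max(0),k.mean(0))
a=cv2.resize(im[120:200,160:200][:,:,::-1],None,fx=7,fy=7,interpolation=cv2.INTER_CUBIC)
b=cv2.resize(im[170:260,300:365][:,:,::-1],None,fx=6,fy=6,interpolation=cv2.INTER_CUBIC)
o=np.zeros((560,280+390,3),np.uint8);o[:560,:280]=a;o[:540,280:]=b
cv2.imwrite("pics/crop1.png",o)
for n,p,z in(("pot",(269,155),.147),("oiler",(270,194),.09),("tin",(328,128),.024)):print(n,onz(t,p,z))
E
```

```text
handle ((174.86729431152344, 174.99114990234375), (10.243926048278809, 34.190765380859375), 3.814074993133545)
[array([0.5216, 0.0882]), array([0.6057, 0.0846]), array([0.6043, 0.0593]), array([0.5202, 0.0631])] [0.5629 0.0738 0.0135]
bar ((335.7986145019531, 207.71160888671875), (30.028200149536133, 8.938355445861816), 6.709836959838867) [ 0.4862 -0.3098  0.06  ] [array([ 0.4796, -0.2745]), array([ 0.5001, -0.2768]), array([ 0.4928, -0.345 ]), array([ 0.4724, -0.3426])]
bar ((337.3941955566406, 193.89930725097656), (29.96977996826172, 8.938355445861816), 6.709836959838867) [ 0.518  -0.3134  0.06  ] [array([ 0.5114, -0.2781]), array([ 0.5319, -0.2805]), array([ 0.5246, -0.3486]), array([ 0.5041, -0.3462])]
dark [336 242] [342 253] [338.68 247.24]
dark [300 216] [305 224] [302.5 220. ]
pot [ 0.5927 -0.1534  0.147 ]
oiler [ 0.5145 -0.1578  0.09  ]
tin [ 0.6795 -0.2983  0.024 ]
```

View pics/crop1.png

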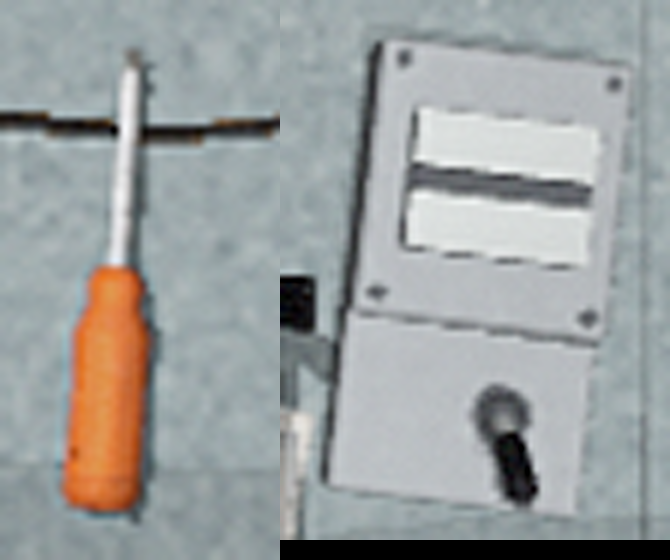

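Top view crop: the screwdriver tip is at about (179,127) and the handle end at about (174.7,193). The gap is tilted by about -0.11 rad, and the toggle leans towards the robot, with its tip at about (341,250). I'll start towards the toggle.

Emit:
carry_out([
  {"delta_rot": [0,0,1],"travel": [0.64,0.92,0],"fingers": 1},
  {"delta_rot": [0,0,1],"travel": [0.64,0.92,0],"fingers": 1},
  {"delta_rot": [0,0,1],"travel": [0.64,0.92,0],"fingers": 1},
  {"delta_rot": [0,0,1],"travel": [0.64,0.92,0],"fingers": 1},
  {"delta_rot": [0,0,1],"travel": [0.64,0.92,0],"fingers": 1},
])

```text
clock: 0.78
tcp_pos: [0.2644, -0.4288, 0.2497]
orientation: [-0.0, 0.915, 0.403, 0.0]
wrist_force: [-0.5, -0.3, 0.4]
finger_gap: -0.0003
grip_force: 0.0
```

```bash
python3 - <<'E'
from h import *
t=env.read_camera("top");s=env.read_camera("side")
st=env.get_state();print(st["joint_pos"],st["orientation"])
for z in(.075,.08,.085):print("tog",onz(t,(341,250),z))
a=onz(t,(179,127.5),.0135);b=onz(t,(174.7,192.7),.0135);print(a,b,np.linalg.norm(a-b),"yaw tip->handle",np.arctan2(*(b-a)[1::-1]))
u=(b-a)/np.linalg.norm(b-a);print("hmid",b-u*.0445, b-u*.045)
im=s["color"];h=cv2.cvtColor(im,cv2.COLOR_RGB2HSV)[155:190,265:310]
m=(h[...,0]<18)&(h[...,1]>140)&(h[...,2]>90)
for k in blobs(m,(265,155)):
    r=cv2.minAreaRect(k.astype(np.float32));print(r,cv2.boxPoints(r))
print("side proj",[proj(s,p) for p in (b,b-u*.086,[.5021,-.3116,.06],[.389,-.3145,.08])])
h=cv2.cvtColor(im,cv2.COLOR_RGB2HSV)[220:290,135:240]
m=(h[...,2]>200)&(h[...,1]<40)
for k in blobs(m,(135,220)): print("bar",cv2.minAreaRect(k.astype(np.float32)))
m=(h[...,2]<60)
for k in blobs(m,(135,220),10): print("dark",k.min(0),k.max(0))
E
```

```text
[-1.176   0.1747 -0.135   1.2623  0.0005  1.1361] [-0.0006  0.9152  0.4029  0.0003]
tog [ 0.3913 -0.3183  0.075 ]
tog [ 0.3918 -0.3172  0.08  ]
tog [ 0.3923 -0.3161  0.085 ]
[0.6807 0.0662 0.0135] [0.5193 0.0732 0.0135] 0.16151916196971516 yaw tip->handle 3.097970905933276
hmid [0.5638 0.0713 0.0135] [0.5643 0.0713 0.0135]
side proj [array([270.8365, 167.3743]), array([300.0516, 175.4201]), array([197.9612, 246.4262]), array([150.4262, 226.0624])]
bar ((203.78761291503906, 248.81414794921875), (8.278343200683594, 29.35049057006836), 41.18592834472656)
bar ((191.26841735839844, 243.2838592529297), (8.577715873718262, 29.485897064208984), 43.02506637573242)
dark [178 220] [200 223]
```

Emit:
carry_out([
  {"delta_rot": [0,0,1],"travel": [0.64,0.91,0],"fingers": 1},
  {"delta_rot": [0,0,1],"travel": [0.64,0.91,0],"fingers": 1},
  {"delta_rot": [0,0,1],"travel": [0.64,0.91,-0.8],"fingers": 1},
  {"delta_rot": [0,0,1],"travel": [0.64,0.91,-0.8],"fingers": 1},
  {"delta_rot": [0,0,1],"travel": [0.6,0.91,-0.8],"fingers": 1},
])

```text
clock: 1.5
tcp_pos: [0.3433, -0.3161, 0.1893]
orientation: [0.0, 0.788, 0.616, -0.0]
wrist_force: [0.7, -0.2, -0.6]
finger_gap: 0.0001
grip_force: 0.0
```

Emit:
carry_out([
  {"delta_rot": [0,0,1],"travel": [0,0,-1],"fingers": 1},
  {"delta_rot": [0,0,0.4],"travel": [0,0,-1],"fingers": 1},
  {"delta_rot": [0,0,0],"travel": [0,0,-1],"fingers": 1},
  {"delta_rot": [0,0,0],"travel": [0,0,-1],"fingers": 1},
  {"delta_rot": [0,0,0],"travel": [0,0,-0.4],"fingers": 1},
])

```text
clock: 2.12
tcp_pos: [0.3422, -0.3158, 0.0786]
orientation: [-0.001, 0.744, 0.668, 0.0]
wrist_force: [0.1, -0.2, 0.1]
finger_gap: 0.0003
grip_force: 0.0
```

Emit:
carry_out([
  {"travel": [0.6,-0.06,0],"delta_rot": [0,0,0],"fingers": 1},
  {"travel": [0.6,-0.06,0],"delta_rot": [0,0,0],"fingers": 1},
  {"travel": [0.6,-0.06,0],"delta_rot": [0,0,0],"fingers": 1},
  {"travel": [0.6,-0.06,0],"delta_rot": [0,0,0],"fingers": 1},
  {"travel": [0.4,-0.04,0],"delta_rot": [0,0,0],"fingers": 1},
])

```text
clock: 2.75
tcp_pos: [0.4132, -0.3231, 0.08]
orientation: [-0.001, 0.743, 0.669, -0.001]
wrist_force: [-18.1, -2.2, 6.4]
finger_gap: -0.0002
grip_force: 9.9
```

Emit:
carry_out([
  {"travel": [-0.5,0.05,0],"delta_rot": [0,0,0],"fingers": 1},
  {"travel": [-0.8,0.05,0],"delta_rot": [0,0,0],"fingers": 1},
  {"travel": [-0.8,0,0.8],"delta_rot": [0,0,0],"fingers": 1},
  {"travel": [0,0,1],"delta_rot": [0,0,0],"fingers": 1},
  {"travel": [0,0,1],"delta_rot": [0,0,0],"fingers": 1},
])

```text
clock: 3.38
tcp_pos: [0.3597, -0.3202, 0.1507]
orientation: [-0.0, 0.744, 0.669, 0.0]
wrist_force: [0.1, -0.1, 0.7]
finger_gap: 0.0
grip_force: 0.0
```

```bash
python3 - <<'E'
from h import *
s=env.read_camera("side");cv2.imwrite("pics/s1.png",cv2.resize(s["color"][150:300,90:300,::-1],None,fx=3,fy=3))
E
```

```text
(no output)
```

View pics/s1.png

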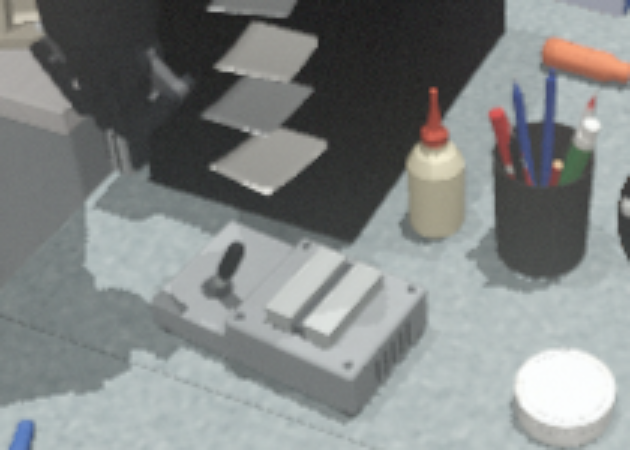

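The side crop shows the toggle handle (top at (235,250) in the crop) now leaning towards the poles, so it is on. The pot and oiler have not moved. Next I'll rise above the stand.

Emit:
carry_out([
  {"travel": [0,0,1],"delta_rot": [0,0,0],"fingers": 1},
  {"travel": [0,0,1],"delta_rot": [0,0,0],"fingers": 1},
  {"travel": [0,0,1],"delta_rot": [0,0,0],"fingers": 1},
  {"travel": [0,0,1],"delta_rot": [0,0,0],"fingers": 1},
  {"travel": [0,0,1],"delta_rot": [0,0,0],"fingers": 1},
])

```text
clock: 4.05
tcp_pos: [0.3601, -0.3203, 0.2755]
orientation: [0.0, 0.743, 0.669, 0.0]
wrist_force: [-0.2, -1.1, 0.2]
finger_gap: -0.0001
grip_force: 0.0
```

Emit:
carry_out([
  {"travel": [0,0,1],"delta_rot": [0,0,0.5],"fingers": 1},
  {"travel": [0,0,1],"delta_rot": [0,0,1],"fingers": 1},
  {"travel": [0,0,1],"delta_rot": [0,0,1],"fingers": 1},
  {"travel": [0.5,0.5,0.8],"delta_rot": [0,0,1],"fingers": 0.5},
  {"travel": [0.6,0.9,0],"delta_rot": [0,0,1],"fingers": 0},
])

```text
clock: 4.68
tcp_pos: [0.3884, -0.2861, 0.3712]
orientation: [0.002, 0.575, 0.818, -0.0]
wrist_force: [0.4, 0.4, -0.6]
finger_gap: 0.0358
grip_force: 0.0
```

Emit:
carry_out([
  {"travel": [0.6,1,0],"delta_rot": [0,0,1],"fingers": 0},
  {"travel": [0.6,1,0],"delta_rot": [0,0,1],"fingers": 0},
  {"travel": [0.6,1,0],"delta_rot": [0,0,1],"fingers": 0},
  {"travel": [0.6,1,0],"delta_rot": [0,0,1],"fingers": 0},
  {"travel": [0.6,1,0],"delta_rot": [0,0,1],"fingers": 0},
])

```text
clock: 5.3
tcp_pos: [0.4631, -0.1597, 0.3696]
orientation: [0.0, 0.354, 0.935, 0.0]
wrist_force: [0.4, 0.2, -0.5]
finger_gap: 0.0426
grip_force: 0.0
```

Emit:
carry_out([
  {"travel": [0.6,1,0],"delta_rot": [0,0,1],"fingers": -0.2},
  {"travel": [0.6,1,0],"delta_rot": [0,0,1],"fingers": -0.2},
  {"travel": [0.6,1,0],"delta_rot": [0,0,1],"fingers": -0.2},
  {"travel": [0.6,1,0],"delta_rot": [0,0,1],"fingers": -0.2},
  {"travel": [0.6,1,0],"delta_rot": [0,0,1],"fingers": -0.2},
])

```text
clock: 5.92
tcp_pos: [0.5381, -0.0348, 0.3696]
orientation: [-0.0, 0.111, 0.994, 0.0]
wrist_force: [-0.3, -0.4, 0.8]
finger_gap: 0.0515
grip_force: 0.0
```

Emit:
carry_out([
  {"travel": [0.21,0.85,0],"delta_rot": [0,0,0.6],"fingers": -0.3},
  {"travel": [0.21,0.85,0],"delta_rot": [0,0,0.6],"fingers": -0.3},
  {"travel": [0.21,0.85,0],"delta_rot": [0,0,0.6],"fingers": -0.3},
  {"travel": [0.21,0.85,0],"delta_rot": [0,0,0],"fingers": -0.3},
  {"travel": [0.21,0.85,0],"delta_rot": [0,0,0],"fingers": -0.3},
])

```text
clock: 6.55
tcp_pos: [0.5642, 0.0713, 0.3695]
orientation: [-0.0, 0.023, 1.0, 0.0]
wrist_force: [-0.2, -0.6, 0.4]
finger_gap: 0.0557
grip_force: 0.0
```

Emit:
carry_out([
  {"travel": [0,0,-1],"delta_rot": [0,0,0],"fingers": -0.3},
  {"travel": [0,0,-1],"delta_rot": [0,0,0],"fingers": -0.3},
  {"travel": [0,0,-1],"delta_rot": [0,0,0],"fingers": -0.3},
  {"travel": [0,0,-1],"delta_rot": [0,0,0],"fingers": -0.3},
  {"travel": [0,0,-1],"delta_rot": [0,0,0],"fingers": -0.3},
])

```text
clock: 7.18
tcp_pos: [0.5638, 0.0705, 0.2438]
orientation: [-0.0, 0.023, 1.0, 0.0]
wrist_force: [0.3, -0.3, 0.9]
finger_gap: 0.0555
grip_force: 0.0
```

Emit:
carry_out([
  {"travel": [0,0,-1],"delta_rot": [0,0,0],"fingers": -0.3},
  {"travel": [0,0,-1],"delta_rot": [0,0,0],"fingers": -0.3},
  {"travel": [0,0,-1],"delta_rot": [0,0,0],"fingers": -0.3},
  {"travel": [0,0,-1],"delta_rot": [0,0,0],"fingers": -0.3},
  {"travel": [0,0,-1],"delta_rot": [0,0,0],"fingers": -0.3},
])

```text
clock: 7.8
tcp_pos: [0.5637, 0.0705, 0.1189]
orientation: [-0.0, 0.023, 1.0, 0.0]
wrist_force: [0.5, 0.1, -0.2]
finger_gap: 0.0558
grip_force: 0.0
```

```bash
python3 - <<'E'
from h import *
s=env.read_camera("side");cv2.imwrite("pics/s2.png",cv2.resize(s["color"][0:260,110:400,::-1],None,fx=2,fy=2))
st=env.get_state();print(st["tcp_pos"],st["orientation"],st["wrist_force"])
E
```

```text
[0.5617 0.0705 0.1154] [-0.0027  0.023   0.9997  0.0003] [-0.3982  0.8075 -2.5387]
```

View pics/s2.png

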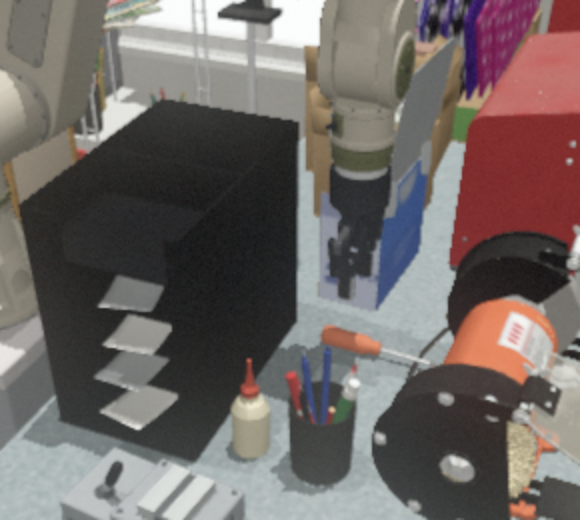

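The side view shows the gripper above the handle (345,345), with the arm reaching over the stand. The small pose offset could be a touch, so I'll hold briefly and check.

Emit:
carry_out([
  {"travel": [0,0,0],"delta_rot": [0,0,0],"fingers": -0.3},
  {"travel": [0,0,0],"delta_rot": [0,0,0],"fingers": -0.3},
])

```text
clock: 8.1
tcp_pos: [0.565, 0.0706, 0.1212]
orientation: [0.001, 0.023, 1.0, 0.0]
wrist_force: [0.4, 0.7, 0.1]
finger_gap: 0.0555
grip_force: 0.0
```

Emit:
carry_out([
  {"travel": [0,0,-0.6],"delta_rot": [0,0,0],"fingers": -0.3},
  {"travel": [0,0,-0.6],"delta_rot": [0,0,0],"fingers": -0.3},
])

```text
clock: 8.35
tcp_pos: [0.5646, 0.0707, 0.0896]
orientation: [0.001, 0.023, 1.0, 0.0]
wrist_force: [-0.1, -0.4, 0.1]
finger_gap: 0.0552
grip_force: 0.0
```

Just overshoot, so I'll go on down and grip.

Emit:
carry_out([
  {"travel": [0,0,-0.6],"delta_rot": [0,0,0],"fingers": -0.3},
  {"travel": [0,0,-0.6],"delta_rot": [0,0,0],"fingers": -0.3},
  {"travel": [0,0,-0.6],"delta_rot": [0,0,0],"fingers": -0.3},
  {"travel": [0,0,-0.6],"delta_rot": [0,0,0],"fingers": -0.3},
  {"travel": [0,0,-0.25],"delta_rot": [0,0,0],"fingers": -0.3},
])

```text
clock: 8.98
tcp_pos: [0.5636, 0.0707, 0.0224]
orientation: [-0.001, 0.023, 1.0, 0.0]
wrist_force: [0.3, -0.9, 0.2]
finger_gap: 0.0553
grip_force: 0.0
```

Emit:
carry_out([
  {"travel": [0,0,0],"delta_rot": [0,0,0],"fingers": 0},
  {"travel": [0,0,0],"delta_rot": [0,0,0],"fingers": 0.5},
  {"travel": [0,0,0],"delta_rot": [0,0,0],"fingers": 1},
  {"travel": [0,0,0],"delta_rot": [0,0,0],"fingers": 1},
  {"travel": [0,0,0],"delta_rot": [0,0,0],"fingers": 1},
], squeeze=50)

```text
clock: 9.6
tcp_pos: [0.565, 0.0707, 0.0245]
orientation: [0.001, 0.023, 1.0, 0.0]
wrist_force: [0.8, -0.3, 3.7]
finger_gap: 0.0248
grip_force: 49.5
```

Emit:
carry_out([
  {"travel": [0,0,0.4],"delta_rot": [0,0,0],"fingers": 1},
  {"travel": [-0.1,0,0.6],"delta_rot": [0,0,0],"fingers": 1},
  {"travel": [-0.3,0,0.6],"delta_rot": [0,0,0],"fingers": 1},
  {"travel": [-0.4,0,0.6],"delta_rot": [0,0,0],"fingers": 1},
  {"travel": [-0.4,0,0.6],"delta_rot": [0,0,0],"fingers": 1},
])

```text
clock: 10.22
tcp_pos: [0.5333, 0.0707, 0.095]
orientation: [0.0, 0.023, 1.0, 0.0]
wrist_force: [0.7, -0.3, -1.4]
finger_gap: 0.0252
grip_force: 49.2
```

```bash
python3 - <<'E'
from h import *
s=env.read_camera("side");t=env.read_camera("top")
a=cv2.resize(s["color"][60:260,200:370,::-1],None,fx=2.3,fy=2.3);b=cv2.resize(t["color"][60:260,120:290,::-1],None,fx=2.3,fy=2.3)
cv2.imwrite("pics/s3.png",np.hstack([a,b]))
st=env.get_state();print(st["tcp_pos"],st["finger_gap"],st["grip_force"],st["wrist_force"],st["ft_torque"])
E
```

```text
[0.534  0.0708 0.096 ] 0.024762429698796995 49.23335026251152 [ 0.5535 -0.0594 -0.6347] [-0.0212 -0.0682 -0.0387]
```

View pics/s3.png

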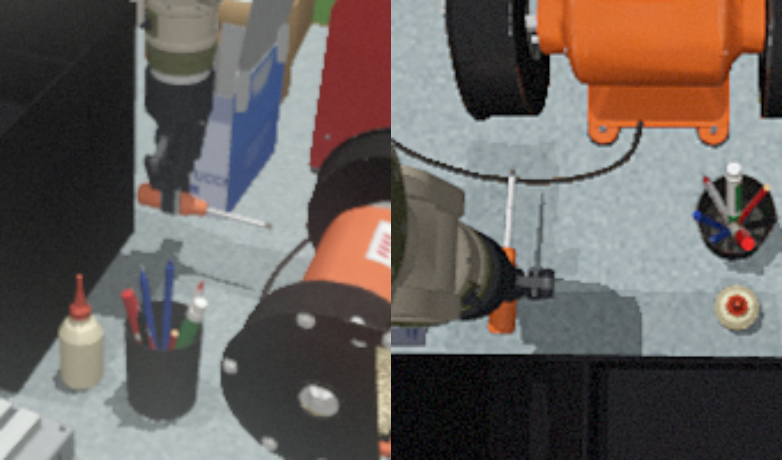

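The screwdriver is held level across the handle and clear of the counter. In the left panel it runs from (140,190) to (268,226). Next I'll rise above the stand.

Emit:
carry_out([
  {"travel": [0,0,0.8],"delta_rot": [0,0,0],"fingers": 1},
  {"travel": [0,0,0.9],"delta_rot": [0,0,0],"fingers": 1},
  {"travel": [0,0,0.9],"delta_rot": [0,0,0],"fingers": 1},
  {"travel": [0,0,0.9],"delta_rot": [0,0,0],"fingers": 1},
  {"travel": [0,0,0.9],"delta_rot": [0,0,0],"fingers": 1},
])

```text
clock: 10.95
tcp_pos: [0.5341, 0.0707, 0.2042]
orientation: [-0.0, 0.023, 1.0, 0.0]
wrist_force: [0.6, 0.5, -0.9]
finger_gap: 0.0246
grip_force: 49.2
```

Emit:
carry_out([
  {"travel": [0,0,0.9],"delta_rot": [0,0,0],"fingers": 1},
  {"travel": [0,0,0.9],"delta_rot": [0,0,0],"fingers": 1},
  {"travel": [0,0,0.9],"delta_rot": [0,0,0],"fingers": 1},
  {"travel": [0,0,0.9],"delta_rot": [0,0,0],"fingers": 1},
  {"travel": [0,0,0.9],"delta_rot": [0,0,0],"fingers": 1},
])

```text
clock: 11.58
tcp_pos: [0.5342, 0.0707, 0.3167]
orientation: [-0.0, 0.023, 1.0, 0.0]
wrist_force: [0.7, 0.1, -0.6]
finger_gap: 0.0247
grip_force: 49.2
```

Emit:
carry_out([
  {"travel": [0,0,0.9],"delta_rot": [0,0,0],"fingers": 1},
  {"travel": [0,0,0.9],"delta_rot": [0,0,0],"fingers": 1},
  {"travel": [0,-0.6,0],"delta_rot": [0,0,0],"fingers": 1},
  {"travel": [0,-0.9,0],"delta_rot": [0,0,0.4],"fingers": 1},
  {"travel": [0,-0.9,0],"delta_rot": [0,0,0.8],"fingers": 1},
])

```text
clock: 12.2
tcp_pos: [0.5339, 0.0094, 0.3597]
orientation: [-0.001, -0.038, 0.999, 0.0]
wrist_force: [0.4, -0.6, -0.7]
finger_gap: 0.0245
grip_force: 49.2
```

Emit:
carry_out([
  {"travel": [0,-0.9,0],"delta_rot": [0,0,0.8],"fingers": 1},
  {"travel": [0,-0.9,0],"delta_rot": [0,0,0.8],"fingers": 1},
  {"travel": [0,-0.9,0],"delta_rot": [0,0,0.8],"fingers": 1},
  {"travel": [0,-0.9,0],"delta_rot": [0,0,0.8],"fingers": 1},
  {"travel": [0,-0.9,0],"delta_rot": [0,0,0.8],"fingers": 1},
])

```text
clock: 12.82
tcp_pos: [0.5337, -0.1034, 0.3596]
orientation: [-0.001, -0.236, 0.972, 0.0]
wrist_force: [-0.1, 0.2, -1.2]
finger_gap: 0.0248
grip_force: 49.2
```

Emit:
carry_out([
  {"travel": [-0.2,-0.9,0],"delta_rot": [0,0,0.8],"fingers": 1},
  {"travel": [-0.2,-0.9,0],"delta_rot": [0,0,0.8],"fingers": 1},
  {"travel": [-0.2,-0.9,0],"delta_rot": [0,0,0.8],"fingers": 1},
  {"travel": [-0.2,-0.9,0],"delta_rot": [0,0,0.8],"fingers": 1},
  {"travel": [-0.2,-0.9,0],"delta_rot": [0,0,0.8],"fingers": 1},
])

```text
clock: 13.45
tcp_pos: [0.5083, -0.2158, 0.3596]
orientation: [-0.001, -0.424, 0.906, 0.001]
wrist_force: [0.8, -0.4, -1.6]
finger_gap: 0.0248
grip_force: 49.2
```

Emit:
carry_out([
  {"travel": [-0.2,-0.9,0],"delta_rot": [0,0,0.8],"fingers": 1},
  {"travel": [-0.2,-0.9,0],"delta_rot": [0,0,0.8],"fingers": 1},
  {"travel": [-0.2,-0.9,0],"delta_rot": [0,0,0.8],"fingers": 1},
  {"travel": [-0.2,-0.9,0],"delta_rot": [0,0,0.8],"fingers": 1},
  {"travel": [0,-0.9,0],"delta_rot": [0,0,0.8],"fingers": 1},
])

```text
clock: 14.08
tcp_pos: [0.4881, -0.3282, 0.3597]
orientation: [-0.0, -0.596, 0.803, 0.001]
wrist_force: [0.0, -0.4, 0.4]
finger_gap: 0.0245
grip_force: 49.2
```

Emit:
carry_out([
  {"travel": [0.07,-0.85,0],"delta_rot": [0,0,0.6],"fingers": 1},
  {"travel": [0.07,-0.85,0],"delta_rot": [0,0,0.6],"fingers": 1},
  {"travel": [0.07,-0.85,0],"delta_rot": [0,0,0.65],"fingers": 1},
  {"travel": [0,0,-0.8],"delta_rot": [0,0,0],"fingers": 1},
  {"travel": [0,0,-0.9],"delta_rot": [0,0,0],"fingers": 1},
])

```text
clock: 14.7
tcp_pos: [0.4936, -0.3918, 0.3165]
orientation: [-0.0, -0.666, 0.746, 0.001]
wrist_force: [-0.1, -0.6, -0.8]
finger_gap: 0.0246
grip_force: 49.3
```

Emit:
carry_out([
  {"travel": [0,0,-0.9],"delta_rot": [0,0,0],"fingers": 1},
  {"travel": [0,0,-0.9],"delta_rot": [0,0,0],"fingers": 1},
  {"travel": [0,0,-0.9],"delta_rot": [0,0,0],"fingers": 1},
  {"travel": [0,0,-0.9],"delta_rot": [0,0,0],"fingers": 1},
  {"travel": [0,0,-0.9],"delta_rot": [0,0,0],"fingers": 1},
])

```text
clock: 15.32
tcp_pos: [0.4931, -0.3908, 0.2038]
orientation: [-0.0, -0.666, 0.746, 0.001]
wrist_force: [-0.3, 0.2, -0.5]
finger_gap: 0.0249
grip_force: 49.2
```

Emit:
carry_out([
  {"travel": [0,0,-0.9],"delta_rot": [0,0,0],"fingers": 1},
  {"travel": [0,0,-0.5],"delta_rot": [0,0,0],"fingers": 1},
  {"travel": [0,0,0],"delta_rot": [0,0,0],"fingers": 1},
  {"travel": [0,0,0],"delta_rot": [0,0,0],"fingers": 1},
])

```text
clock: 15.82
tcp_pos: [0.4946, -0.391, 0.1719]
orientation: [-0.0, -0.667, 0.745, -0.0]
wrist_force: [0.3, 0.5, -0.3]
finger_gap: 0.0251
grip_force: 49.2
```

```bash
python3 - <<'E'
from h import *
s=env.read_camera("side");t=env.read_camera("top")
a=cv2.resize(s["color"][190:290,130:230,::-1],None,fx=4,fy=4,interpolation=cv2.INTER_CUBIC);b=cv2.resize(t["color"][150:250,290:390,::-1],None,fx=4,fy=4,interpolation=cv2.INTER_CUBIC)
cv2.imwrite("pics/s4.png",np.hstack([a,b]))
st=env.get_state();print(st["tcp_pos"],st["orientation"],st["finger_gap"])
E
```

```text
[ 0.495  -0.3911  0.1724] [ 0.     -0.6666  0.7454 -0.0009] 0.024921981972755764
```

View pics/s4.png

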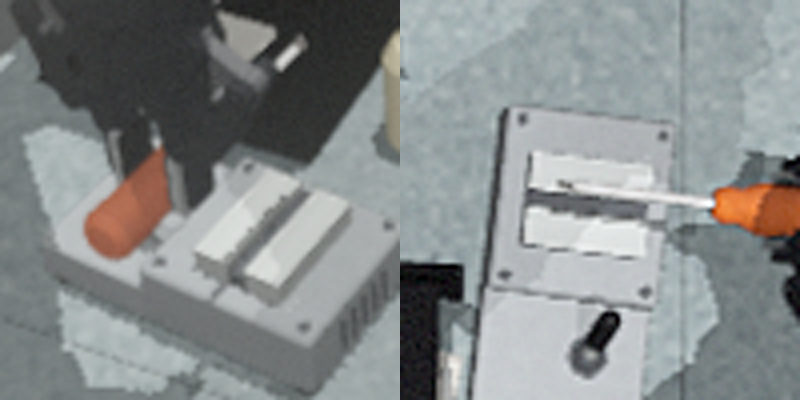

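The top panel shows the shank above the bars. The tip is at (331,196) px and the handle front at (369,201) px. The side panel shows the handle end at about (157,247) px. I'll compute the offsets.

```bash
python3 - <<'E'
from h import *
s=env.read_camera("side");t=env.read_camera("top")
C=np.array([.5021,-.3116,.06]);w=-.107;R=np.array([[np.cos(w),-np.sin(w),0],[np.sin(w),np.cos(w),0],[0,0,1]])
for z in(.155,.161,.167):
    tip=onz(t,(331.2,196),z);f=onz(t,(368.7,201),z);u=(f-tip)/np.linalg.norm(f-tip)
    print(z,"len",np.linalg.norm(f-tip),"tip",R.T@(tip-C),"front",R.T@(f-C),"mid",R.T@((tip+f)/2-C),"yaw err",np.arctan2((R.T@u)[0],-(R.T@u)[1]), "side tip/end px",proj(s,tip),proj(s,tip+u*.163))
    print("tcp along from front",(env.get_state()["tcp_pos"]-f)@u)
E
```

```text
0.155 len 0.07661799413775616 tip [0.0028 0.0312 0.095 ] front [ 0.0016 -0.0454  0.095 ] mid [ 0.0022 -0.0071  0.095 ] yaw err -0.01566041825163514 side tip/end px [204.3374 204.378 ] [152.7438 255.4986]
tcp along from front 0.03419489305669529
0.161 len 0.07600894560479127 tip [0.0023 0.0323 0.101 ] front [ 0.0012 -0.0437  0.101 ] mid [ 0.0017 -0.0057  0.101 ] yaw err -0.01566041825163488 side tip/end px [204.2776 201.7518] [152.5057 252.6961]
tcp along from front 0.035916126220488495
0.167 len 0.07539989707182632 tip [0.0019 0.0334 0.107 ] front [ 0.0007 -0.042   0.107 ] mid [ 0.0013 -0.0043  0.107 ] yaw err -0.01566041825163543 side tip/end px [204.2175 199.1101] [152.2659 249.8749]
tcp along from front 0.037637359384281734
```

Emit:
carry_out([
  {"travel": [-0.03,0,-0.5],"delta_rot": [0,0,0],"fingers": 1},
  {"travel": [-0.03,0,-0.7],"delta_rot": [0,0,0],"fingers": 1},
  {"travel": [0,0,-0.7],"delta_rot": [0,0,0],"fingers": 1},
  {"travel": [0,0,-0.5],"delta_rot": [0,0,0],"fingers": 1},
  {"travel": [0,0,0],"delta_rot": [0,0,0],"fingers": 1},
])

```text
clock: 16.65
tcp_pos: [0.4923, -0.3898, 0.1098]
orientation: [-0.0, -0.667, 0.745, 0.001]
wrist_force: [-0.4, 0.3, 0.2]
finger_gap: 0.0247
grip_force: 49.2
```

Emit:
carry_out([
  {"travel": [0,0,-0.4],"delta_rot": [0,0,0],"fingers": 1},
  {"travel": [0,0,-0.3],"delta_rot": [0,0,0],"fingers": 1},
  {"travel": [0,0,-0.2],"delta_rot": [0,0,0],"fingers": 1},
  {"travel": [0,0,0],"delta_rot": [0,0,0],"fingers": 1},
  {"travel": [0,0,0],"delta_rot": [0,0,0],"fingers": 1},
])

```text
clock: 17.27
tcp_pos: [0.4932, -0.3907, 0.089]
orientation: [-0.0, -0.667, 0.745, -0.0]
wrist_force: [-0.1, -1.5, -0.6]
finger_gap: 0.025
grip_force: 49.3
```

```bash
python3 - <<'E'
from h import *
s=env.read_camera("side");t=env.read_camera("top")
a=cv2.resize(s["color"][210:290,130:230,::-1],None,fx=4,fy=5,interpolation=cv2.INTER_CUBIC);b=cv2.resize(t["color"][160:240,290:390,::-1],None,fx=4,fy=5,interpolation=cv2.INTER_CUBIC)
cv2.imwrite("pics/s5.png",np.hstack([a,b]))
st=env.get_state();print(st["tcp_pos"],st["orientation"],st["finger_gap"],st["wrist_force"])
E
```

```text
[ 0.4932 -0.3907  0.0892] [-0.     -0.6666  0.7454 -0.0003] 0.02450128506610081 [-0.138   0.3726 -0.2414]
```

View pics/s5.png

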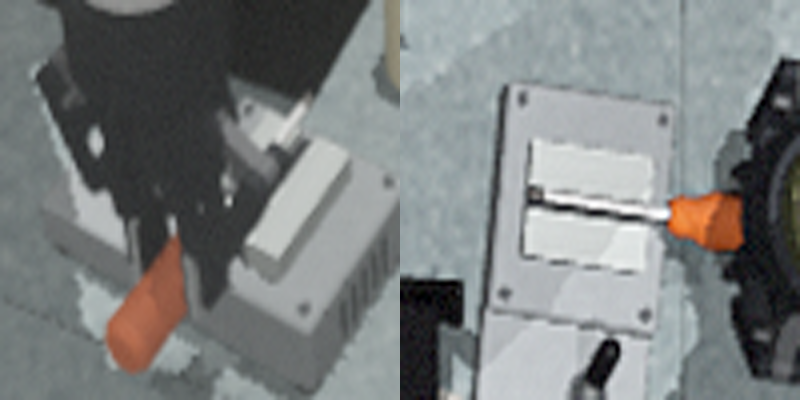

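The top panel shows the shank lying along the gap, with the tip at about (324,198) px and the handle front at about (357.5,203) px. The side panel has the tip at about (207,229) px.

```bash
python3 - <<'E'
from h import *
s=env.read_camera("side");t=env.read_camera("top")
C=np.array([.5021,-.3116,.06]);w=-.107;R=np.array([[np.cos(w),-np.sin(w),0],[np.sin(w),np.cos(w),0],[0,0,1]])
print("tri tip",R.T@(tri(t,(323.7,198.4),s,(207,229.4))-C))
for z in(.072,.078,.084):
    tip=onz(t,(323.7,198.4),z);f=onz(t,(357.5,203),z);u=(f-tip)/np.linalg.norm(f-tip)
    print(z,np.linalg.norm(f-tip),R.T@((tip+f)/2-C),np.arctan2((R.T@u)[0],-(R.T@u)[1]),proj(s,tip))
st=env.get_state();print(st["tcp_pos"])
E
```

```text
tri tip [0.0012 0.034  0.0218]
0.072 0.07674744351382266 [ 0.0006 -0.0065  0.012 ] -0.018138132977767937 [206.4505 233.3218]
0.078 0.07619780595505647 [ 0.0002 -0.0052  0.018 ] -0.018138132977767354 [206.3904 230.9543]
0.084 0.07564816839629036 [-0.0002 -0.0039  0.024 ] -0.018138132977768118 [206.3299 228.5731]
[ 0.4932 -0.3907  0.0891]
```

Emit:
carry_out([
  {"travel": [0,0,-0.08],"delta_rot": [0,0,0],"fingers": 1},
  {"travel": [0,0,-0.08],"delta_rot": [0,0,0],"fingers": 1},
  {"travel": [0,0,0],"delta_rot": [0,0,0],"fingers": 1},
  {"travel": [0,0,0],"delta_rot": [0,0,0],"fingers": 1},
  {"travel": [0,0,0],"delta_rot": [0,0,0],"fingers": 1},
])

```text
clock: 18.1
tcp_pos: [0.4931, -0.3906, 0.0848]
orientation: [-0.0, -0.667, 0.745, -0.0]
wrist_force: [0.4, -0.7, 0.6]
finger_gap: 0.0248
grip_force: 49.3
```

Emit:
carry_out([
  {"travel": [0,0,0],"delta_rot": [0,0,0],"fingers": 1},
  {"travel": [0,0,0],"delta_rot": [0,0,0],"fingers": 1},
  {"travel": [0,0,0],"delta_rot": [0,0,0],"fingers": 1},
  {"travel": [0,0,0],"delta_rot": [0,0,0],"fingers": 1},
  {"travel": [0,0,0],"delta_rot": [0,0,0],"fingers": 1},
])

```text
clock: 18.73
tcp_pos: [0.493, -0.3906, 0.0848]
orientation: [-0.0, -0.667, 0.745, 0.0]
wrist_force: [-0.8, 0.0, -0.5]
finger_gap: 0.0245
grip_force: 49.3
```

```bash
python3 -c "
from workcell import env
s=env.get_state();print(s['tcp_pos'],s['grip_force'],s['wrist_force'],s['qvel']);print(env.hand_in())"
```

```text
[ 0.49301115 -0.39055866  0.08477389] 49.251557788811624 [-0.84121677  0.02699857 -0.45889593] [-0.00090483 -0.0006046  -0.00043339 -0.00055936 -0.00114821  0.00186105]
the job is handed in; nothing more can be done
None
```

Job handed in at about 18.7 s with the toggle on and the screwdriver held still along the gap, its shank an estimated 14–15 mm above the pole bars (the hand-in returned no verdict).

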